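# Clear a kiln prop off the ledge into the return chute

## Robot

A 7-joint arm with a two-finger parallel gripper is mounted at the origin on the work surface. World frame = base frame: x ahead of the robot, y to its left, z up, the work surface at z = 0. Lengths are in m, angles in rad, forces in N, time in s.
With the tool pointing down it reaches from about 0.425 to 0.95 m from the base axis. Payload 16.7 kg.
Tool frame: the origin (TCP) lies at the very end of the fingers, on their centre line; the grasp point (between the pads) lies 19 mm behind it (ctrl.grip_point_offset is the distance from the TCP to the grasp point, in m); z points along the fingers, y is the direction in which the jaws open and shut (so a half turn about z gives the same grasp; the last joint's range is limited). The gripper opens to 94 mm and grips with 3 to 60 N. Pads are 16 mm wide; open, the fingers measure 119 mm over their backs; the gripper's body (75 mm by 177 mm) begins 78 mm behind the grasp point.
Start: joints at [1.103, 0.426, 0.074, 1.606, -0.034, 1.111, -0.067], TCP at [0.211, -0.641, 0.205] pointing down, gripper open.
Joint ranges: [-2.85, 2.85], [-0.5, 2.14], [-1.23, 1.37], [0.21, 2.46], [-1.02, 4.16], [0.16, 2.05], [-2.73, 2.73]. Speed limits (rad/s): [1.89, 1.89, 2.39, 2.39, 3.01, 3.01, 3.01].

## Interface

Orientations are given as a unit quaternion [x, y, z, w].
In Python, from bench import ctrl gives the robot as it stands. The module is installed in compiled form; this text tells all that it offers.
- The arm moves only by the shell command python3 -m handwheel 'ROWS'. ROWS is JSON, one flat list of numbers, 7 for each row, row after row: the turn, a rotation vector about the tool's x, y, z in rad, then the shift along the tool's x, y, z in cm, then the opening, from 0 (shut) to 1 (fully open). In form: [rx, ry, rz, dx, dy, dz, fingers, rx, ry, rz, dx, dy, dz, fingers, ...]. A call has 1 to 20 rows; each row is the pose to reach, as a shift and turn from the pose commanded when the call began, along the tool's axes at that moment; what a row does not reach only later rows make up. A row lasts 1/8 s, in which the tool goes at most 62.5 mm and 10.7 degrees, less where a joint would pass 70% of its speed; a pose out of reach is approached as far as the arm can. A call with a gripper value outside its range is refused whole. The fingers move at their own pace and stop on an object; the grip force is fixed at half the most. Time passes only in rows, so rows that repeat a pose let the fingers close. It gives the time, the measured TCP pose, the force and the opening at its end, in the units of the state.
- ctrl.state(): the state, without advancing time (a new reading comes with each control period).
- ctrl.snapshot(name): name is "scene" or "top"; returns the picture (400x640x3 uint8, blue, green, red); there is no depth.
- ctrl.get_calibration(name): a dict with "mtx" (3x3 intrinsics, pixels), "dist_coeffs" ([k1, k2, p1, p2, k3] as OpenCV has them; the pictures are not rectified), "cam_to_world" (4x4, takes a point from camera to world coordinates). Camera axes: x right, y down, z forward; pixel columns grow to the right and rows downward; lengths in m; the calibration is good to about 2 mm. A picture is of the moment at which its call begins. get_calibration takes no time and is no camera call.
- ctrl.close_job(): hands the job in, once; it reports no verdict.
The state is a dict: "t": time; "qpos": joint angles; "qvel": joint speeds; "tau": joint torques, N m; "eef_pos": TCP position; "tool_rot": TCP orientation; "contact_force": force on the tool from outside, world axes, zero at the start; "moment": the same for the moment, N m; "gripper_width": finger opening in m.
Only numpy, scipy, OpenCV 4.12 (cv2) and the standard library are available. Lean on these libraries where they do the work, as an engineer would, in place of code of your own. Each camera call takes 0.05 s, during which the arm holds its last target.

## Task

Clear the channel-shaped bisque kiln prop off the plywood ledge by pushing only, never lifting it: first slide it sideways against the upright guide strip and hold it pressed firmly flush there for about half a second, then push it lengthwise along the guide, still straight, slowly over the edge so that it drops into the chute. Bisque chips easily, so keep the force of your fingers on it below 15 N, and leave the other kiln furniture on the ledge where it is.

Things in the scene. Friction and masses are not known exactly. Their poses are not given: they have to be found in the camera images.
- prop: Part to clear: cream bisque U-channel block, 64 long (its x) x 48 wide (its y) x 30 mm high, groove up. Floor slab 14 mm thick; side rails 12 mm wide along its length; groove 24 mm wide, open at both ends. 0.11 to 0.23 kg. Origin: centre of its underside (140 mm up while on the ledge). Starts up to 0.45 rad out of square with the ledge.
- stand: Plywood ledge, fixed: a flat deck 140 mm above the table, 200 deep and 300 mm wide. Origin: on the table below the middle of the drop edge. Its level x axis points out over the drop edge, its z up: the deck spans x = -200 to 0, y = -150 to +150 mm. No rims: open at the negative y side. The chute hangs beyond the edge.
- guide: Mount of the rigid metal guide, a strip along x, 4 mm thick, 22 mm above the deck, from 184 mm behind the edge to 103 beyond. Origin: table level, 24 mm to +y of the stand's; same axes. The strip's face, looking to -y, is at y = 0 of this frame give or take 15 mm: it is clamped anywhere there and the pose does NOT show it. Feel for it. The mount itself: 12 mm high, x -199 to -185, y 5 to 105.
- mouth (a point): Nominal centre of the chute's mouth, a fixed point of the mount: 53 mm beyond the drop edge, 29 mm to -y of the nominal guide face. The chute is one piece with the guide and shares its unseen offset of up to 15 mm in y. Inside it is 58 mm wide from the guide face to -y and 95 mm along x; its rim is 6 mm below the deck. A slope in it leads to an open tray; the part may rest anywhere in either.
- tube_post: Bystander on the ledge, behind the guide: ceramic tube, 34 mm across, 45 mm high. Origin: centre of its underside.
- stilt: Bystander on the ledge, behind the guide: three-armed ceramic kiln stilt, about 48 mm across, 14 mm high. Origin: centre of its underside.
- square_post: Bystander on the ledge, at the rear corner of its open side: square ceramic post 26 x 26 x 40 mm. Origin: centre of its underside.

How it is judged:
By the outcome, as a careful person would: the job done as asked, in the order asked, and still so for the second after the job is handed in, with the robot touching nothing.
It also fails if it takes over 64 s, if anything falls off the work surface, if the arm or the gripper's body presses on something with over 40 N, if the wrist force passes 120 N, or if a joint passes its speed limit or range.

## Working session

There is one attempt and no reset: what is moved stays moved. The work goes in short steps, Python scripts to look and compute and a shell command to move; the robot and the scene stay as the last step left them, time stands still between calls to the robot, and variables do not carry over. Pictures are saved under pics/ and viewed, and the job is handed in when it is done.

```bash
mkdir -p pics
python3 - <<'E'
from bench import ctrl
import cv2
s=ctrl.state()
for k,v in s.items(): print(k,v)
print(ctrl.grip_point_offset)
for n in("scene","top"):
    cv2.imwrite(f"pics/{n}0.png",ctrl.snapshot(n)); c=ctrl.get_calibration(n); print(n,c)
E
```

```text
t 0.0
qpos [ 1.10352694  0.42674604  0.07387466  1.606607   -0.03408789  1.11077301
 -0.06710457]
qvel [-2.60190895e-07 -2.10687271e-03  1.70649974e-03 -9.55637125e-04
  3.92823055e-04 -7.73913422e-04  8.86094188e-04]
tau [-4.49121471e-04 -9.35804701e+01  3.66726905e+00 -4.54205418e+01
 -4.86759539e-02  2.00112001e-02  1.15491521e-04]
eef_pos [ 0.21072015 -0.64081192  0.20476696]
tool_rot [ 9.87408310e-01  1.58191097e-01 -1.57599167e-04 -6.16920944e-04]
contact_force [-0.21472899 -0.55805834 -0.49448849]
moment [ 0.00297701 -0.03489648 -0.00133365]
gripper_width 0.09380783723438679
0.0188
scene {'mtx': array([[378.84447561,   0.        , 315.54646477],
       [  0.        , 378.84447561, 205.15459897],
       [  0.        ,   0.        ,   1.        ]]), 'dist_coeffs': array([-0.02294172,  0.        ,  0.        ,  0.        ,  0.        ]), 'cam_to_world': array([[-0.27078503,  0.74350226, -0.61145716,  0.93344107],
       [ 0.96263364,  0.20686159, -0.17477057,  0.0967851 ],
       [-0.00345531, -0.63593449, -0.77173531,  0.60468201],
       [ 0.        ,  0.        ,  0.        ,  1.        ]])}
top {'mtx': array([[497.83047028,   0.        , 315.57410668],
       [  0.        , 497.83047028, 195.84598828],
       [  0.        ,   0.        ,   1.        ]]), 'dist_coeffs': array([-0.11762578,  0.        ,  0.        ,  0.        ,  0.        ]), 'cam_to_world': array([[-0.02318701, -0.99774808,  0.06293744,  0.48976221],
       [-0.99948561,  0.02174014, -0.02357735,  0.01386984],
       [ 0.02215598, -0.06345176, -0.99773894,  1.03779824],
       [ 0.        ,  0.        ,  0.        ,  1.        ]])}
```

View pics/scene0.png

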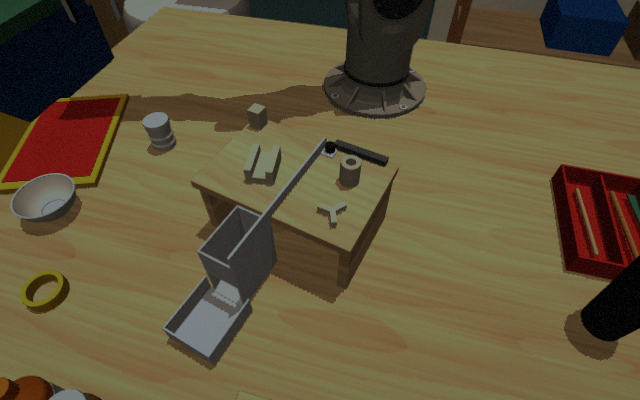

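View pics/top0.png

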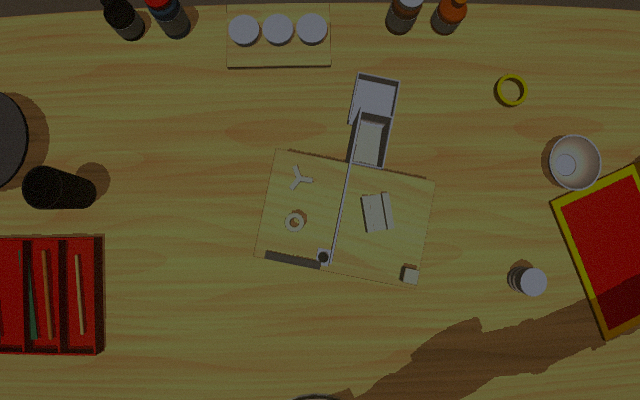

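Run:
```python
import cv2
a=cv2.imread("pics/top0.png")[60:300,240:450]
a=cv2.resize(a,None,fx=2.5,fy=2.5,interpolation=cv2.INTER_CUBIC)
cv2.imwrite("pics/topz.png",cv2.convertScaleAbs(a,alpha=1.6))
a=cv2.imread("pics/scene0.png")[90:250,180:410]
a=cv2.resize(a,None,fx=3.4,fy=3.4,interpolation=cv2.INTER_CUBIC)
cv2.imwrite("pics/scenez.png",cv2.convertScaleAbs(a,alpha=1.6))
```

```text
(no output)
```

View pics/topz.png

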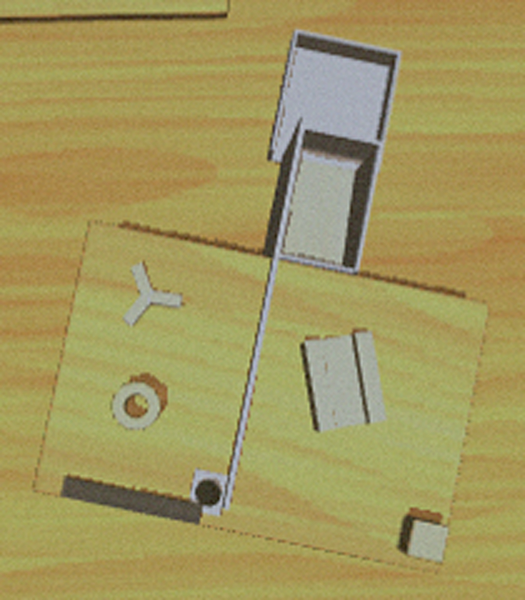

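View pics/scenez.png

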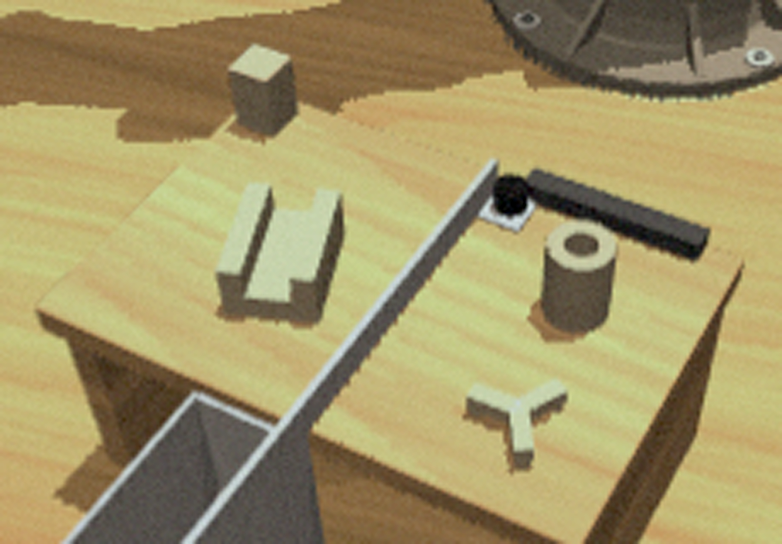

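```bash
cat > h.py <<'E'
import numpy as np, cv2
from scipy.optimize import least_squares
from bench import ctrl
C={n:ctrl.get_calibration(n) for n in("scene","top")}
def proj(n,P):
    c=C[n]; W=np.linalg.inv(c["cam_to_world"]); 
    return cv2.projectPoints(np.asarray(P,float).reshape(-1,3),cv2.Rodrigues(W[:3,:3])[0],W[:3,3],c["mtx"],c["dist_coeffs"])[0].reshape(-1,2)
def unproj(n,uv,z):
    c=C[n]; p=cv2.undistortPoints(np.asarray(uv,float).reshape(-1,1,2),c["mtx"],c["dist_coeffs"]).reshape(-1,2)
    T=c["cam_to_world"]; d=np.c_[p,np.ones(len(p))]@T[:3,:3].T; o=T[:3,3]
    return o+d*((z-o[2])/d[:,2])[:,None]
def tf(p,P,z=0):
    P=np.asarray(P,float); c,s=np.cos(p[2]),np.sin(p[2])
    return np.c_[p[0]+c*P[:,0]-s*P[:,1],p[1]+s*P[:,0]+c*P[:,1],P[:,2]+z]
tz=lambda a:np.array(a,float)/2.5+[240,60]
sz=lambda a:np.array(a,float)/3.4+[180,90]
E
python3 - <<'E'
from h import *
# stand
S=[(0,.15,.14),(0,-.15,.14),(-.2,-.15,.14),(-.2,.15,.14)]
t=tz([(90,221),(487,302),(440,572),(35,490)])
S2=[(0,-.15,.14),(0,.15,.14)]; t2=sz([(38,305),(585,543)])
t2=sz([(38,305),(742,262)]); S2=[(0,-.15,.14),(0,.15,.14)]
f=lambda p:(proj("top",tf(p,S))-t).ravel()
r=least_squares(f,[.45,0,0.]);print("stand",r.x,r.fun.round(1))
st=r.x
# prop
A=[(.032,.024,.03),(.032,-.024,.03),(-.032,-.024,.03),(-.032,.024,.03)]
a=tz([(308,341),(369,329),(385,418),(321,430)])
B=[(.032,-.024,.03),(.032,-.012,.03),(.032,.012,.03),(.032,.024,.03),(-.032,-.024,.03),(-.032,-.012,.03),(-.032,.012,.03),(-.032,.024,.03)]
b=sz([(218,275),(243,278),(292,281),(320,285),(248,185),(270,187),(316,190),(342,193)])
f1=lambda p:(proj("top",tf(p,A,.14))-a).ravel()
f2=lambda p:(proj("scene",tf(p,B,.14))-b).ravel()
for g in (f1,f2,lambda p:np.r_[f1(p),f2(p)]):
    r=least_squares(g,[.45,-.1,0.]);print("prop",r.x,r.fun.round(1))
    c,s=np.cos(st[2]),np.sin(st[2]);d=r.x[:2]-st[:2]
    print(" in stand mm",1e3*(c*d[0]+s*d[1]),1e3*(-s*d[0]+c*d[1]),r.x[2]-st[2])
# guide strip top at z=.162
g=unproj("top",tz([(274,258),(230,508)]),.162)
for q in g:
    d=q[:2]-st[:2];print("guide right top edge in stand mm",1e3*(c*d[0]+s*d[1]),1e3*(-s*d[0]+c*d[1]))
np.savez("fit.npz",st=st,pr=r.x)
for n,fx,o,crop in(("top",3,(240,60),(240,210)),("scene",3.4,(180,90),(160,230))):
    im=cv2.convertScaleAbs(cv2.imread(f"pics/{n}0.png"),alpha=1.6)[o[1]:o[1]+crop[0],o[0]:o[0]+crop[1]]
    im=cv2.resize(im,None,fx=fx,fy=fx)
    def pl(P,col):
        q=((proj(n,P)-o+.5)*fx).astype(int); cv2.polylines(im,[q.reshape(-1,1,2)],True,col,1)
    pl(tf(st,S),(255,0,0)); pl(tf(r.x,A,.14),(0,0,255)); pl(tf(r.x,np.array(A)*[1,1,0],.14),(0,255,0))
    pl(tf(r.x,np.array(A)*[1,.5,1],.14),(0,0,255))
    cv2.imwrite(f"pics/ov_{n}.png",im)
E
```

```text
stand [ 0.60213688 -0.08280379 -0.22053479] [-0.5 -0.3  1.4 -0.1  0.1 -0.2 -0.9  0.5]
prop [ 0.51416413 -0.11594575  0.14385233] [-1.4 -0.4  0.9 -0.   0.9  0.3 -0.4  0.1]
 in stand mm -78.59224732639876 -51.58344708105936 0.36438711271678115
prop [ 0.51595853 -0.1130628   0.16394694] [ 0.1  0.2  0.  -0.1  0.3  0.1 -0.6 -0.5 -0.2  0.2  0.2  0.1  0.5  0.2
 -0.3 -0.2]
 in stand mm -77.47195960939915 -48.377797359327495 0.38448172912767953
prop [ 0.51494152 -0.11415357  0.15719366] [-2.7 -0.6 -0.4 -0.6  0.  -0.4 -1.1 -0.2 -0.4 -0.4 -0.5 -0.7 -0.3 -0.4
 -1.1 -1.  -0.4 -0.4 -0.1 -0.4  0.2 -0.3 -0.6 -0.6]
 in stand mm -78.22573235630489 -49.66462321935265 0.37772844557535384
guide right top edge in stand mm -3.493984553077348 13.797870443509483
guide right top edge in stand mm -182.72032218056526 10.197107659496996
```

View pics/ov_top.png

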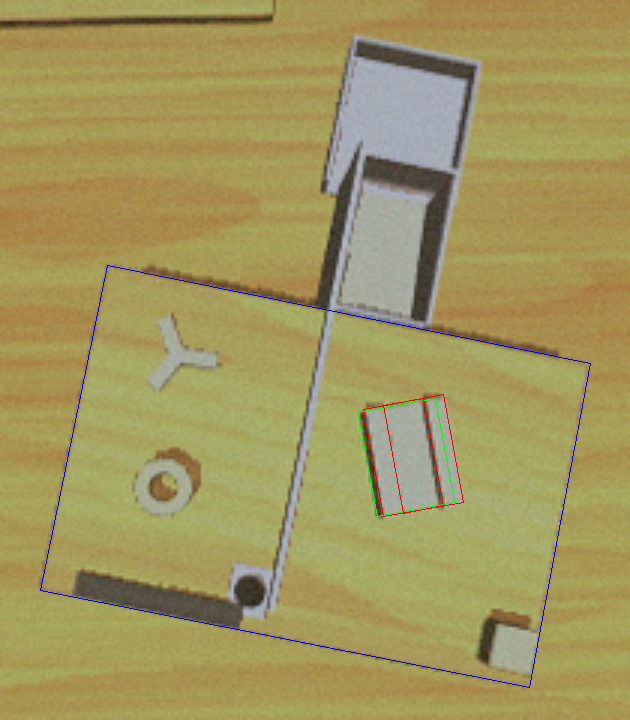

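View pics/ov_scene.png

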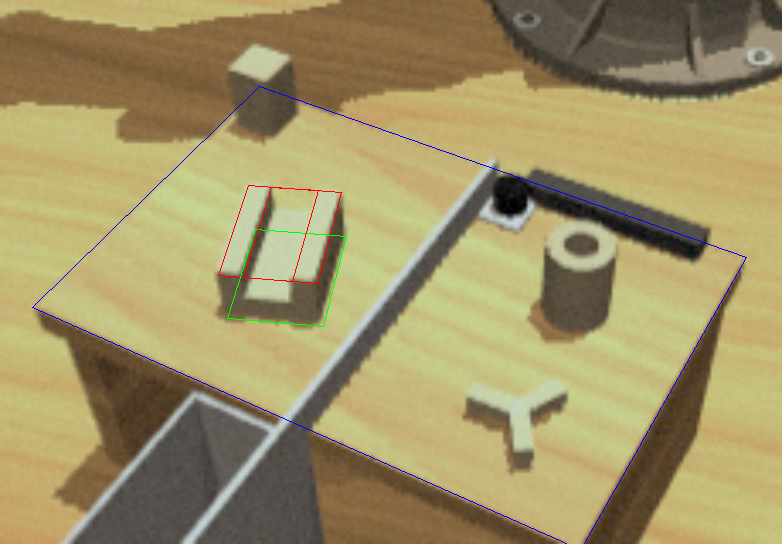

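```bash
cat >> h.py <<'E'
from scipy.spatial.transform import Rotation as R
F=np.load("fit.npz") if __import__("os").path.exists("fit.npz") else None
st=F["st"]
def s2w(x,y,z): return tf(st,[(x,y,z)])[0]
def w2s(p):
    c,s=np.cos(st[2]),np.sin(st[2]);d=np.asarray(p)[:2]-st[:2];return np.array([c*d[0]+s*d[1],-s*d[0]+c*d[1],p[2]])
def plan(x,y,z,ang,s=None):  # stand coords m; ang: tool-y direction relative to stand x
    s=s or ctrl.state(); R0=R.from_quat(s["tool_rot"])
    a=st[2]+ang; ty=np.array([np.cos(a),np.sin(a),0]);tzv=np.array([0,0,-1.]);tx=np.cross(ty,tzv)
    R1=R.from_matrix(np.c_[tx,ty,tzv])
    print("rot",(R0.inv()*R1).as_rotvec().round(4),"shift cm",(R0.inv().apply(s2w(x,y,z)-s["eef_pos"])*100).round(2))
def rep():
    s=ctrl.state(); f=s["contact_force"];c,n=np.cos(st[2]),np.sin(st[2])
    print("t",round(s["t"],2),"tcp stand mm",(w2s(s["eef_pos"])*1e3).round(1),"F stand",np.round([c*f[0]+n*f[1],-n*f[0]+c*f[1],f[2]],2),"mz",s["moment"].round(2),"w",round(s["gripper_width"],4))
    m=R.from_quat(s["tool_rot"]).as_matrix();print("tool y rel stand x",np.arctan2(m[1,1],m[0,1])-st[2], "z",m[:,2].round(3))
E
python3 - <<'E'
from h import *
rep(); plan(-.080,-.112,.23,0); plan(-.080,-.112,.148,0)
for q in unproj("top",tz([(428,540)]),.18):print("post",w2s(q))
E
```

```text
t 0.1 tcp stand mm [-259.8 -630.1  204.9] F stand [ 0.21 -0.22  0.84] mz [ 0.03 -0.02  0.02] w 0.0941
tool y rel stand x -1.032465293596108 z [-0.     0.001 -1.   ]
rot [-1.1000e-03 -5.0000e-04 -1.0325e+00] shift cm [ 42.   -35.27  -2.48]
rot [-1.1000e-03 -5.0000e-04 -1.0325e+00] shift cm [ 42.   -35.26   5.72]
post [-0.17712233 -0.12760932  0.18      ]
```

```bash
python3 -m handwheel '[0,0,-0.1,4,-3.5,-2.5,0.32, 0,0,-0.2,8,-7,-2.5,0.32, 0,0,-0.3,12,-10.5,-2.5,0.32, 0,0,-0.4,16,-14,-2.5,0.32, 0,0,-0.5,20,-17.5,-2.5,0.32, 0,0,-0.6,24,-21,-2.5,0.32, 0,0,-0.7,28,-24.5,-2.5,0.32, 0,0,-0.8,32,-27.5,-2.5,0.32, 0,0,-0.9,36,-30.5,-2.5,0.32, 0,0,-0.98,39.5,-33.5,-2.5,0.32, 0,0,-1.0325,42,-35.27,-2.5,0.32, 0,0,-1.0325,42,-35.27,-2.5,0.32, 0,0,-1.0325,42,-35.27,-2.5,0.32]'
python3 - <<'E'
from h import *
rep(); plan(-.080,-.112,.148,0)
cv2.imwrite("pics/s1.png",cv2.convertScaleAbs(cv2.resize(ctrl.snapshot("scene")[60:260,130:420],None,fx=2.6,fy=2.6),alpha=1.6))
E
```

```text
t: 1.72
eef_pos: [0.4992, -0.1759, 0.2302]
tool_rot: [0.781, 0.624, -0.0, -0.0]
contact_force: [-0.6, -0.3, 0.3]
gripper_width: 0.0301
t 1.73 tcp stand mm [ -80.  -113.4  230.2] F stand [-0.54 -0.39  0.27] mz [-0.02 -0.04 -0.  ] w 0.0301
tool y rel stand x -0.0016995021146932743 z [-0.001 -0.    -1.   ]
rot [-0.0007  0.0003 -0.0017] shift cm [0.14 0.01 8.22]
```

View pics/s1.png

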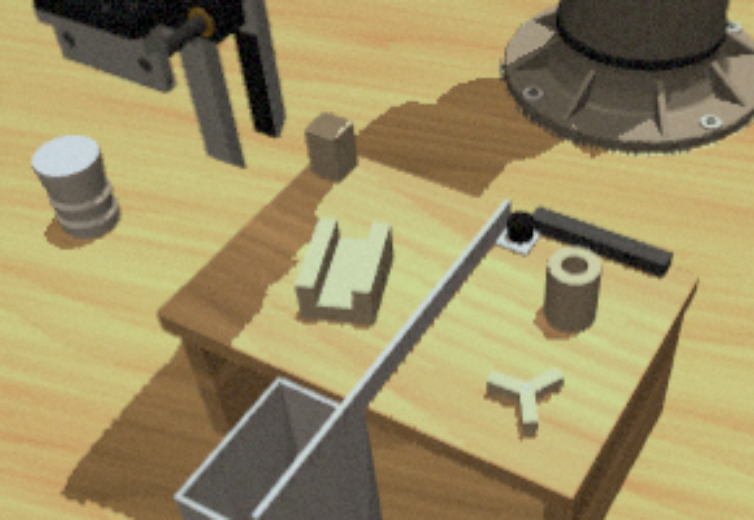

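```bash
python3 -m handwheel '[0,0,0,0,0,2,0.32, 0,0,0,0,0,4,0.32, 0,0,0,0,0,6,0.32, 0,0,0,0,0,7.4,0.32, 0,0,0,0,0,8.1,0.32, 0,0,0,0,0,8.1,0.32]'
python3 - <<'E'
from h import *
rep()
E
```

```text
t: 2.52
eef_pos: [0.4996, -0.1751, 0.1494]
tool_rot: [0.781, 0.625, -0.0, -0.0]
contact_force: [-0.6, 0.1, 0.3]
gripper_width: 0.0298
t 2.52 tcp stand mm [ -79.9 -112.5  149.4] F stand [-0.59 -0.    0.27] mz [-0.04 -0.05  0.04] w 0.0298
tool y rel stand x -0.00047653557326751694 z [-0.  0. -1.]
```

```bash
python3 -m handwheel '[0,0,0,0.4,0,0,0.32, 0,0,0,0.8,0,0,0.32, 0,0,0,1.2,0,0,0.32, 0,0,0,1.5,0,0,0.32, 0,0,0,1.8,0,0,0.32, 0,0,0,2.1,0,0,0.32, 0,0,0,2.4,0,0,0.32, 0,0,0,2.7,0,0,0.32, 0,0,0,3.0,0,0,0.32, 0,0,0,3.3,0,0,0.32, 0,0,0,3.5,0,0,0.32, 0,0,0,3.7,0,0,0.32, 0,0,0,3.9,0,0,0.32, 0,0,0,4.1,0,0,0.32, 0,0,0,4.3,0,0,0.32]'
python3 - <<'E'
from h import *
rep()
for n in("scene","top"):cv2.imwrite(f"pics/{n}2.png",ctrl.snapshot(n))
a=cv2.convertScaleAbs(cv2.resize(cv2.imread("pics/scene2.png")[90:250,180:410],None,fx=3.4,fy=3.4),alpha=1.6);cv2.imwrite("pics/s2.png",a)
E
```

```text
t: 4.4
eef_pos: [0.5091, -0.1328, 0.1495]
tool_rot: [0.781, 0.625, 0.0, -0.0]
contact_force: [-1.0, -1.6, -0.7]
gripper_width: 0.0298
t 4.4 tcp stand mm [-79.8 -69.2 149.5] F stand [-0.66 -1.82 -0.74] mz [-0.24  0.12 -0.03] w 0.0298
tool y rel stand x -9.881587663801428e-05 z [ 0.  0. -1.]
```

View pics/s2.png

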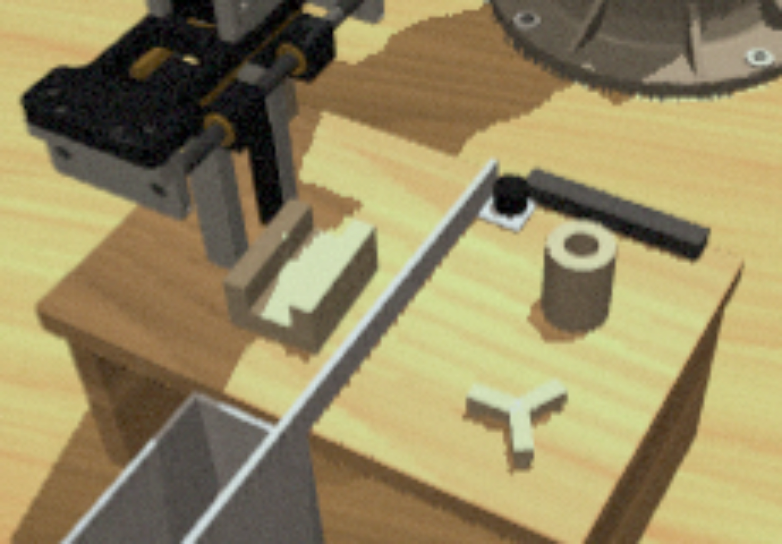

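```bash
python3 -m handwheel '[0,0,0,0.2,0,0,0.32, 0,0,0,0.4,0,0,0.32, 0,0,0,0.6,0,0,0.32, 0,0,0,0.8,0,0,0.32, 0,0,0,1.0,0,0,0.32, 0,0,0,1.2,0,0,0.32, 0,0,0,1.4,0,0,0.32, 0,0,0,1.6,0,0,0.32, 0,0,0,1.8,0,0,0.32]'
python3 - <<'E'
from h import *
rep()
for n in("top",):cv2.imwrite(f"pics/{n}3.png",ctrl.snapshot(n))
a=cv2.convertScaleAbs(cv2.resize(cv2.imread("pics/top3.png")[130:300,240:450],None,fx=3.4,fy=3.4),alpha=1.6);cv2.imwrite("pics/t3.png",a)
E
```

```text
t: 5.62
eef_pos: [0.513, -0.1153, 0.1495]
tool_rot: [0.781, 0.625, -0.0, -0.0]
contact_force: [0.0, -1.5, -1.3]
gripper_width: 0.0301
t 5.62 tcp stand mm [-79.8 -51.2 149.5] F stand [ 0.34 -1.42 -1.28] mz [-0.18 -0.01 -0.02] w 0.0301
tool y rel stand x -2.531303836023069e-05 z [-0.  0. -1.]
```

View pics/t3.png

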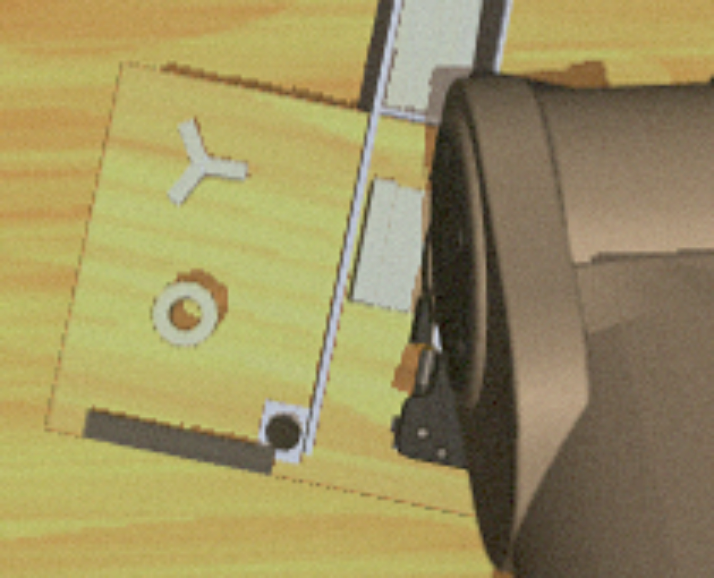

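```bash
python3 -m handwheel '[0,0,0,0.1,0,0,0.32, 0,0,0,0.2,0,0,0.32, 0,0,0,0.3,0,0,0.32, 0,0,0,0.4,0,0,0.32, 0,0,0,0.45,0,0,0.32]'
python3 - <<'E'
from h import *
rep()
E
python3 -m handwheel '[0,0,0,0.05,0,0,0.32, 0,0,0,0.1,0,0,0.32]'
python3 -m handwheel '[0,0,0,0.05,0,0,0.32, 0,0,0,0.05,0,0,0.32]'
python3 - <<'E'
from h import *
rep()
E
```

```text
t: 6.3
eef_pos: [0.5138, -0.1115, 0.1495]
tool_rot: [0.781, 0.625, -0.0, 0.0]
contact_force: [-2.9, -6.2, 1.2]
gripper_width: 0.0301
t 6.3 tcp stand mm [-79.9 -47.3 149.5] F stand [-1.5  -6.74  1.19] mz [-1.36  0.47 -0.12] w 0.0301
tool y rel stand x -0.0004615338615991116 z [-0.    -0.001 -1.   ]
t: 6.55
eef_pos: [0.5138, -0.1114, 0.1495]
tool_rot: [0.781, 0.625, -0.001, 0.0]
contact_force: [-3.4, -9.7, 2.8]
gripper_width: 0.0299
t: 6.8
eef_pos: [0.5138, -0.1114, 0.1495]
tool_rot: [0.781, 0.624, -0.001, 0.0]
contact_force: [-4.4, -11.3, 3.1]
gripper_width: 0.0304
t 6.8 tcp stand mm [-80.  -47.3 149.5] F stand [ -1.83 -12.04   3.08] mz [-2.66  0.81 -0.12] w 0.0304
tool y rel stand x -0.001630913963873687 z [-0.001 -0.002 -1.   ]
```

```bash
python3 -m handwheel '[0,0,0,-0.08,0,0,0.32, 0,0,0,-0.08,0,0,0.32, 0,0,0,-0.08,0,0,0.32, 0,0,0,-0.08,0,0,0.32, 0,0,0,-0.08,0,0,0.32, 0,0,0,-0.08,0,0,0.32]'
python3 - <<'E'
from h import *
rep()
for n in("scene","top"):cv2.imwrite(f"pics/{n}4.png",ctrl.snapshot(n))
a=cv2.convertScaleAbs(cv2.resize(cv2.imread("pics/scene4.png")[120:220,220:340],None,fx=6,fy=6),alpha=1.6);cv2.imwrite("pics/s4.png",a)
a=cv2.convertScaleAbs(cv2.resize(cv2.imread("pics/top4.png")[140:270,300:420],None,fx=4.5,fy=4.5),alpha=1.6);cv2.imwrite("pics/t4.png",a)
E
```

```text
t: 7.55
eef_pos: [0.5138, -0.1115, 0.1495]
tool_rot: [0.781, 0.625, -0.001, 0.0]
contact_force: [-2.9, -7.4, 2.4]
gripper_width: 0.0303
t 7.55 tcp stand mm [-79.9 -47.3 149.5] F stand [-1.17 -7.88  2.4 ] mz [-1.72  0.64 -0.12] w 0.0303
tool y rel stand x -0.001149392300390989 z [-0.001 -0.001 -1.   ]
```

View pics/s4.png

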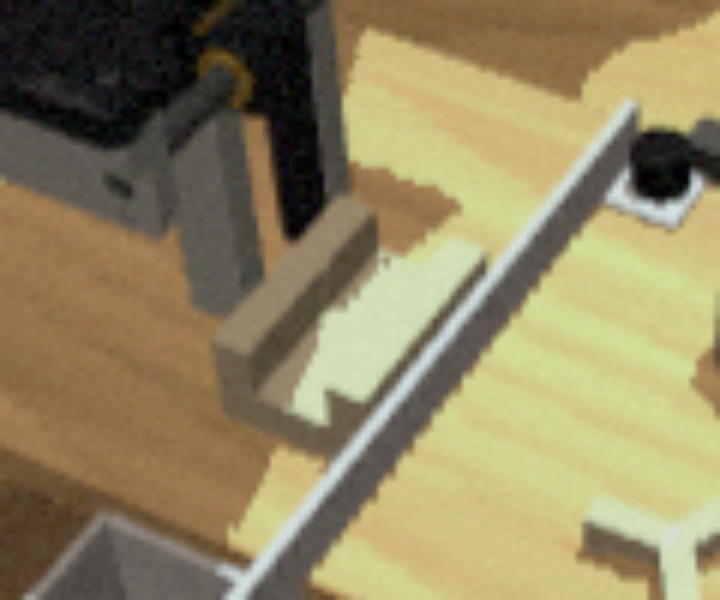

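View pics/t4.png

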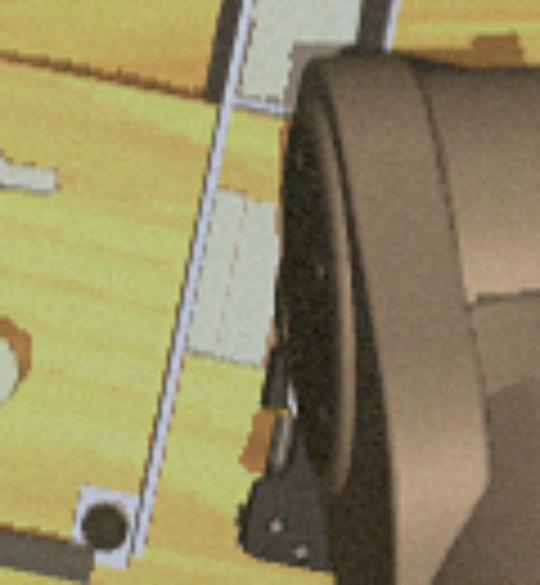

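```bash
python3 -m handwheel '[0,0,0,-0.3,0,0,0.32, 0,0,0,-1.2,0,0,0.32, 0,0,0,-3,0,-1,0.32, 0,0,0,-6,0,-4,0.32, 0,0,0,-10,0,-8,0.32, 0,0,0,-14,0,-8,0.2, 0,0,0,-14,0,-8,0.1]'
python3 - <<'E'
from h import *
rep()
for n in("scene","top"):cv2.imwrite(f"pics/{n}5.png",ctrl.snapshot(n))
a=cv2.convertScaleAbs(cv2.resize(cv2.imread("pics/scene5.png")[120:220,220:340],None,fx=6,fy=6),alpha=1.6);cv2.imwrite("pics/s5.png",a)
a=cv2.convertScaleAbs(cv2.resize(cv2.imread("pics/top5.png")[140:270,300:420],None,fx=4.5,fy=4.5),alpha=1.6);cv2.imwrite("pics/t5.png",a)
E
```

```text
t: 8.52
eef_pos: [0.4824, -0.2502, 0.2297]
tool_rot: [0.782, 0.623, -0.0, 0.0]
contact_force: [-0.0, 1.0, -0.7]
gripper_width: 0.0136
t 8.53 tcp stand mm [ -80.2 -189.5  229.7] F stand [-0.24  0.95 -0.69] mz [-0.05 -0.03  0.01] w 0.0136
tool y rel stand x -0.004680898910253417 z [ 0.    -0.001 -1.   ]
```

View pics/s5.png

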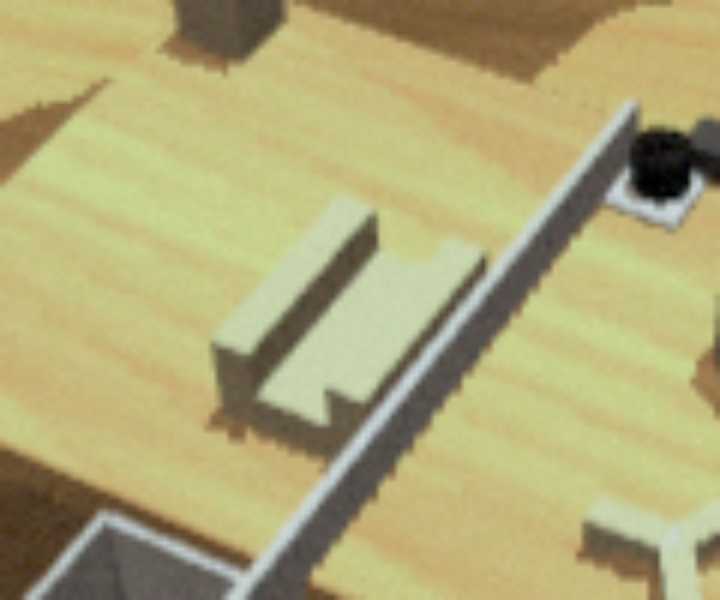

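View pics/t5.png

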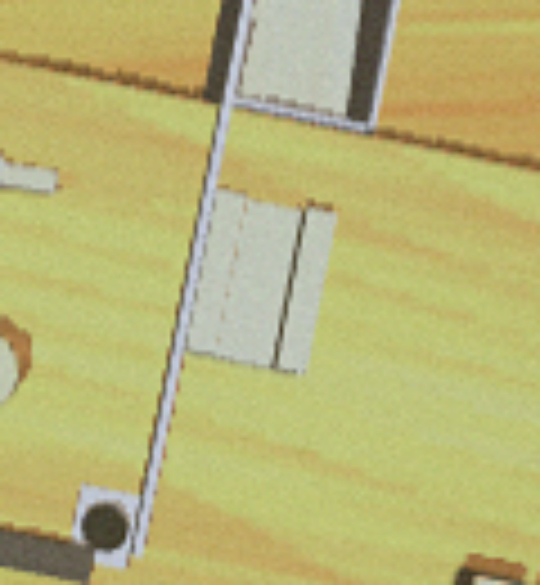

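Run:
```python
from h import *
B=[(.032,-.024,.03),(.032,-.012,.03),(.032,.012,.03),(-.032,-.024,.03),(-.032,-.012,.03),(-.032,.012,.03),(-.032,.024,.03)]
b=np.array([(213,345),(250,355),(328,392),(340,195),(377,212),(447,238),(485,255)])/6+[220,120]
A=[(.032,.024,.03),(.032,-.024,.03),(-.032,-.024,.03),(-.032,.024,.03)]
a=np.array([(217,190),(336,212),(303,374),(188,351)])/4.5+[300,140]
f1=lambda p:(proj("top",tf(p,A,.14))-a).ravel()
f2=lambda p:(proj("scene",tf(p,B,.14))-b).ravel()
for g in (f1,f2,lambda p:np.r_[f1(p),f2(p)]):
    r=least_squares(g,[.5,-.1,-.2]);print(w2s([*r.x[:2],.14])*1e3,r.x[2]-st[2],abs(r.fun).max())
plan(-.145,-.012,.23,np.pi/2);plan(-.145,-.012,.23,-np.pi/2);print(ctrl.state()["qpos"])
```

```text
[-69.78806685 -13.4715098  140.        ] 0.0045378051870764435 0.7220540119965904
[-67.94489438 -11.43476994 140.        ] 0.006905042301831976 0.6602205759937192
[-68.91377255 -12.37010852 140.        ] 0.005746562716206438 1.1270654705475067
rot [ 1.0000e-04 -6.0000e-04 -1.5714e+00] shift cm [17.4  -6.51 -0.06]
rot [-6.0000e-04 -1.0000e-04  1.5702e+00] shift cm [17.4  -6.51 -0.06]
[ 0.6461138   0.20870218 -0.3360097   1.85800792  0.07670245  1.08782346
  0.06008421]
```

```bash
python3 -m handwheel '[0,0,-0.15,1.5,-0.6,0,0.1, 0,0,-0.32,3.5,-1.2,0,0.1, 0,0,-0.49,5.5,-1.8,0,0.1, 0,0,-0.66,7.5,-2.4,0,0.1, 0,0,-0.83,9.5,-3,0,0.1, 0,0,-1.0,11.5,-3.6,0,0.1, 0,0,-1.17,13.5,-4.2,0,0.1, 0,0,-1.34,15.5,-4.8,0,0.1, 0,0,-1.48,16.8,-5,0,0.1, 0,0,-1.571,17.4,-5,0,0.1, 0,0,-1.571,17.4,-5,0,0.1, 0,0,-1.571,17.4,-5,0,0.1]'
python3 - <<'E'
from h import *
rep(); plan(-.130,-.0125,.149,np.pi/2+.004)
E
```

```text
t: 10.12
eef_pos: [0.4727, -0.0659, 0.2294]
tool_rot: [0.111, 0.994, 0.0, -0.0]
contact_force: [0.1, -0.4, 0.6]
gripper_width: 0.0098
t 10.12 tcp stand mm [-130.   -11.9  229.4] F stand [ 0.17 -0.36  0.58] mz [ 0.05 -0.17 -0.01] w 0.0098
tool y rel stand x 1.5694347661279155 z [-0.  0. -1.]
rot [ 0.0001 -0.0003 -0.0054] shift cm [-0.   -0.07  8.04]
```

```bash
python3 -m handwheel '[0,0,-0.005,0,-0.07,2,0.1, 0,0,-0.005,0,-0.07,4,0.1, 0,0,-0.005,0,-0.07,6,0.1, 0,0,-0.005,0,-0.07,7.4,0.1, 0,0,-0.005,0,-0.07,8,0.1, 0,0,-0.005,0,-0.07,8,0.1, 0,0,-0.005,-0.4,-0.07,8,0.1, 0,0,-0.005,-0.8,-0.07,8,0.1, 0,0,-0.005,-1.1,-0.07,8,0.1, 0,0,-0.005,-1.3,-0.07,8,0.1, 0,0,-0.005,-1.5,-0.07,8,0.1]'
python3 - <<'E'
from h import *
rep()
cv2.imwrite("pics/top6.png",ctrl.snapshot("scene"))
a=cv2.convertScaleAbs(cv2.resize(cv2.imread("pics/top6.png")[90:230,180:380],None,fx=4,fy=4),alpha=1.6);cv2.imwrite("pics/t6.png",a)
E
```

```text
t: 11.5
eef_pos: [0.4874, -0.0702, 0.1495]
tool_rot: [0.107, 0.994, 0.0, -0.0]
contact_force: [0.2, -0.6, -0.9]
gripper_width: 0.0093
t 11.5 tcp stand mm [-114.7  -12.8  149.5] F stand [ 0.35 -0.52 -0.9 ] mz [ 0.06 -0.15 -0.02] w 0.0093
tool y rel stand x 1.5760264991161947 z [-0.  0. -1.]
```

View pics/t6.png

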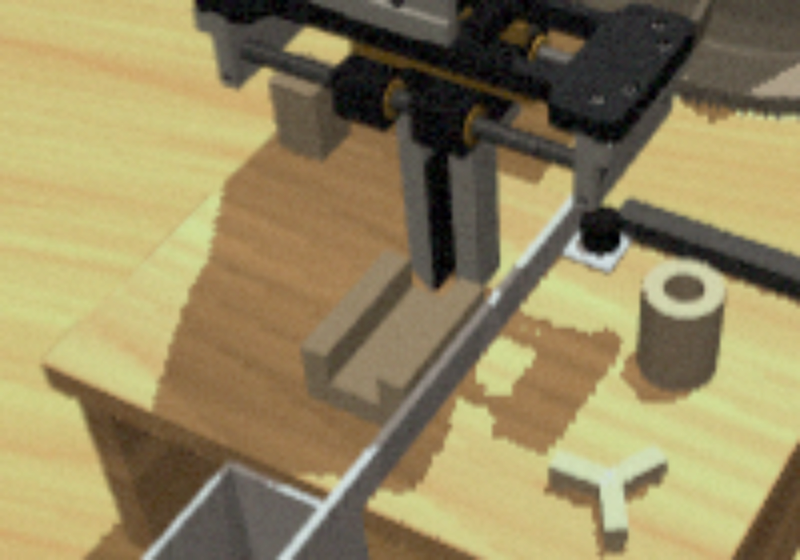

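```bash
python3 -m handwheel '[0,0,0,-0.15,0,0,0.1, 0,0,0,-0.3,0,0,0.1, 0,0,0,-0.45,0,0,0.1, 0,0,0,-0.6,0,0,0.1, 0,0,0,-0.75,0,0,0.1, 0,0,0,-0.9,0,0,0.1, 0,0,0,-1.05,0,0,0.1, 0,0,0,-1.2,0,0,0.1, 0,0,0,-1.35,0,0,0.1, 0,0,0,-1.5,0,0,0.1, 0,0,0,-1.65,0,0,0.1, 0,0,0,-1.8,0,0,0.1, 0,0,0,-1.95,0,0,0.1, 0,0,0,-2.1,0,0,0.1]'
python3 - <<'E'
from h import *
rep()
cv2.imwrite("pics/top7.png",ctrl.snapshot("scene"))
a=cv2.convertScaleAbs(cv2.resize(cv2.imread("pics/top7.png")[90:230,180:380],None,fx=4,fy=4),alpha=1.6);cv2.imwrite("pics/t7.png",a)
E
```

```text
t: 13.3
eef_pos: [0.5079, -0.0747, 0.1495]
tool_rot: [0.108, 0.994, 0.0, -0.0]
contact_force: [-1.2, -0.2, -0.1]
gripper_width: 0.0093
t 13.3 tcp stand mm [-93.7 -12.7 149.5] F stand [-1.1  -0.45 -0.06] mz [-0.18  0.37 -0.04] w 0.0093
tool y rel stand x 1.5759027856657752 z [-0.  0. -1.]
```

View pics/t7.png

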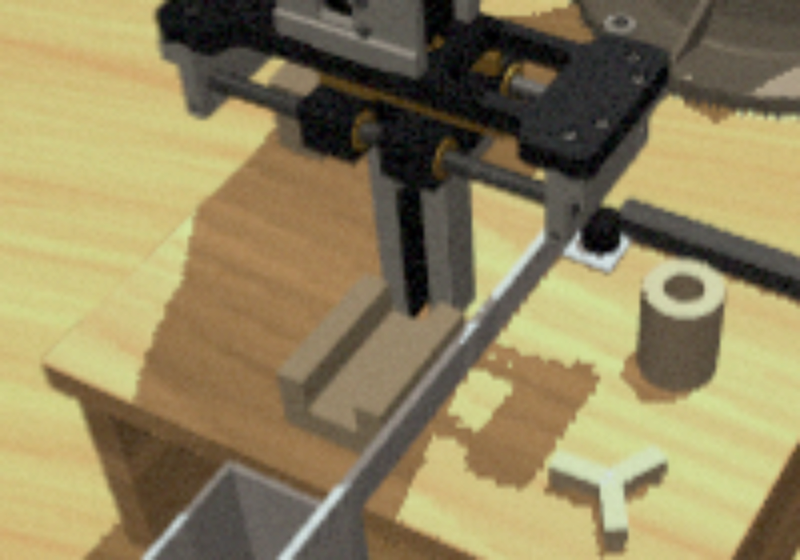

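```bash
python3 -m handwheel '[0,0,0,-0.15,0,0,0.1, 0,0,0,-0.3,0,0,0.1, 0,0,0,-0.45,0,0,0.1, 0,0,0,-0.6,0,0,0.1, 0,0,0,-0.75,0,0,0.1, 0,0,0,-0.9,0,0,0.1, 0,0,0,-1.05,0,0,0.1, 0,0,0,-1.2,0,0,0.1, 0,0,0,-1.35,0,0,0.1, 0,0,0,-1.5,0,0,0.1, 0,0,0,-1.65,0,0,0.1, 0,0,0,-1.8,0,0,0.1, 0,0,0,-1.95,0,0,0.1, 0,0,0,-2.1,0,0,0.1, 0,0,0,-2.25,0,0,0.1, 0,0,0,-2.4,0,0,0.1]'
python3 - <<'E'
from h import *
rep()
cv2.imwrite("pics/top8.png",ctrl.snapshot("scene"))
a=cv2.convertScaleAbs(cv2.resize(cv2.imread("pics/top8.png")[90:230,180:380],None,fx=4,fy=4),alpha=1.6);cv2.imwrite("pics/t8.png",a)
cv2.imwrite("pics/t8b.png",cv2.convertScaleAbs(cv2.resize(ctrl.snapshot("top")[100:250,300:420],None,fx=4,fy=4),alpha=1.6))
E
```

```text
t: 15.35
eef_pos: [0.5314, -0.0798, 0.1495]
tool_rot: [0.107, 0.994, 0.0, 0.0]
contact_force: [-1.9, 0.4, -0.1]
gripper_width: 0.0095
t 15.35 tcp stand mm [-69.7 -12.5 149.5] F stand [-1.97  0.01 -0.14] mz [-0.1   0.2  -0.06] w 0.0095
tool y rel stand x 1.5760267390772476 z [ 0.  0. -1.]
```

View pics/t8.png

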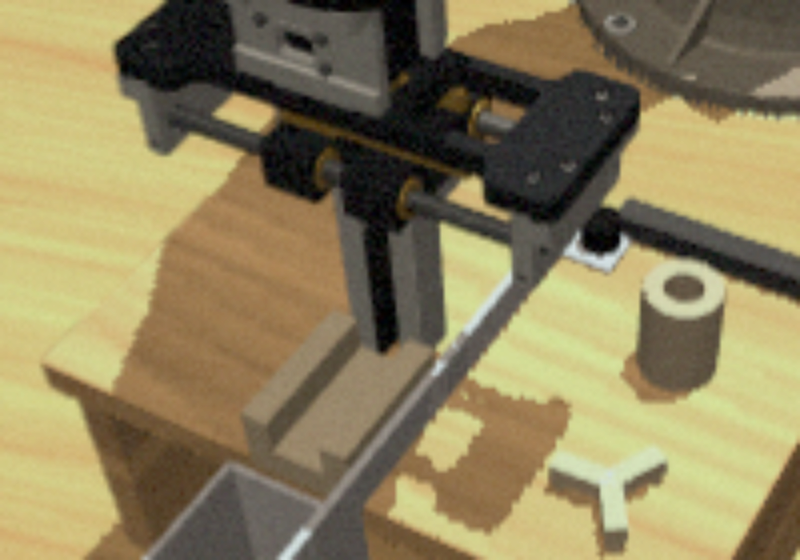

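View pics/t8b.png

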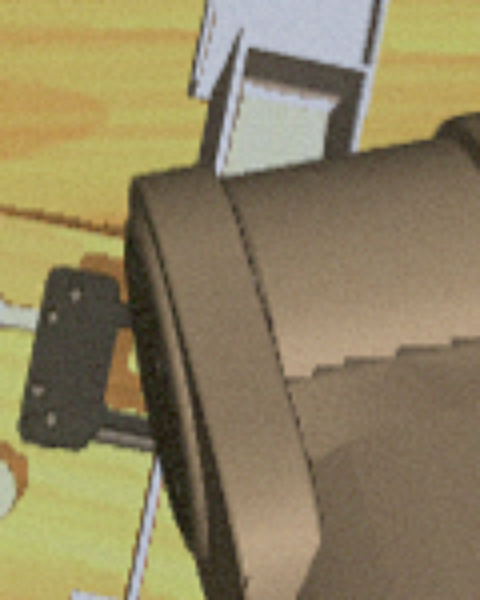

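```bash
python3 -m handwheel '[0,0,0,-0.1,0,0,0.1, 0,0,0,-0.2,0,0,0.1, 0,0,0,-0.3,0,0,0.1, 0,0,0,-0.4,0,0,0.1, 0,0,0,-0.5,0,0,0.1, 0,0,0,-0.6,0,0,0.1, 0,0,0,-0.7,0,0,0.1, 0,0,0,-0.8,0,0,0.1, 0,0,0,-0.9,0,0,0.1, 0,0,0,-1.0,0,0,0.1, 0,0,0,-1.1,0,0,0.1, 0,0,0,-1.2,0,0,0.1, 0,0,0,-1.3,0,0,0.1, 0,0,0,-1.4,0,0,0.1, 0,0,0,-1.5,0,0,0.1, 0,0,0,-1.6,0,0,0.1, 0,0,0,-1.7,0,0,0.1, 0,0,0,-1.8,0,0,0.1]'
python3 - <<'E'
from h import *
rep()
cv2.imwrite("pics/top9.png",ctrl.snapshot("scene"))
a=cv2.convertScaleAbs(cv2.resize(cv2.imread("pics/top9.png")[110:250,180:380],None,fx=4,fy=4),alpha=1.6);cv2.imwrite("pics/t9.png",a)
E
```

```text
t: 17.7
eef_pos: [0.5489, -0.0837, 0.1495]
tool_rot: [0.107, 0.994, 0.0, 0.0]
contact_force: [-2.9, 0.3, 1.0]
gripper_width: 0.0094
t 17.7 tcp stand mm [-51.7 -12.5 149.5] F stand [-2.85 -0.33  0.96] mz [-0.06  0.43 -0.04] w 0.0094
tool y rel stand x 1.575936973776944 z [ 0.  0. -1.]
```

View pics/t9.png

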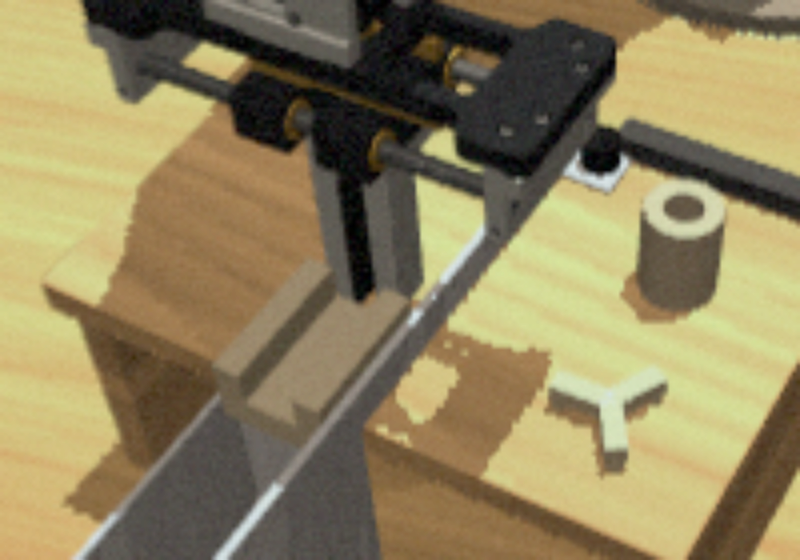

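```bash
python3 -m handwheel '[0,0,0,-0.1,0,0,0.1, 0,0,0,-0.2,0,0,0.1, 0,0,0,-0.3,0,0,0.1, 0,0,0,-0.4,0,0,0.1, 0,0,0,-0.5,0,0,0.1, 0,0,0,-0.6,0,0,0.1, 0,0,0,-0.7,0,0,0.1, 0,0,0,-0.8,0,0,0.1, 0,0,0,-0.9,0,0,0.1, 0,0,0,-1.0,0,0,0.1, 0,0,0,-1.1,0,0,0.1]'
python3 - <<'E'
from h import *
rep()
cv2.imwrite("pics/top10.png",ctrl.snapshot("scene"))
a=cv2.convertScaleAbs(cv2.resize(cv2.imread("pics/top10.png")[110:250,180:380],None,fx=4,fy=4),alpha=1.6);cv2.imwrite("pics/t10.png",a)
E
```

```text
t: 19.12
eef_pos: [0.5596, -0.086, 0.1495]
tool_rot: [0.107, 0.994, 0.0, -0.0]
contact_force: [-2.5, -0.4, 1.8]
gripper_width: 0.0097
t 19.12 tcp stand mm [-40.8 -12.4 149.5] F stand [-2.37 -0.97  1.77] mz [-0.16  0.54 -0.04] w 0.0097
tool y rel stand x 1.5759683942453124 z [-0.  0. -1.]
```

View pics/t10.png

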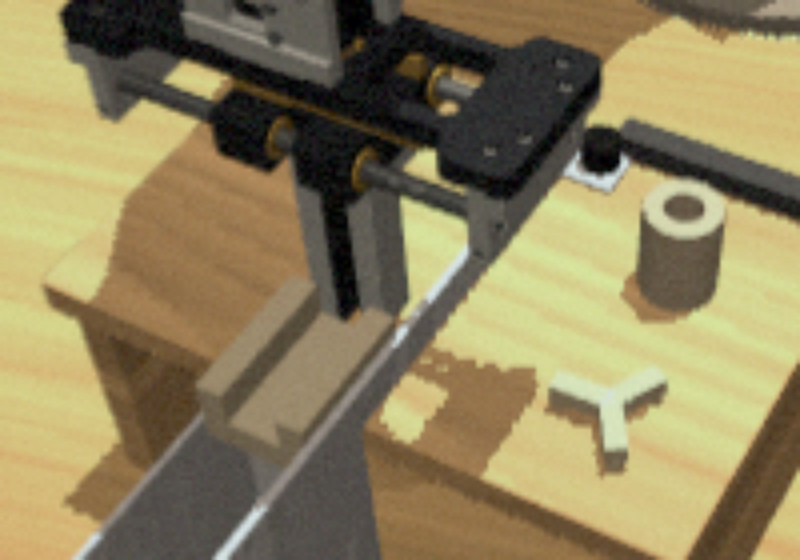

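```bash
python3 -m handwheel '[0,0,0,-0.1,0,0,0.1, 0,0,0,-0.2,0,0,0.1, 0,0,0,-0.3,0,0,0.1, 0,0,0,-0.4,0,0,0.1, 0,0,0,-0.5,0,0,0.1, 0,0,0,-0.6,0,0,0.1, 0,0,0,-0.7,0,0,0.1, 0,0,0,-0.8,0,0,0.1]'
python3 - <<'E'
from h import *
rep()
cv2.imwrite("pics/top11.png",ctrl.snapshot("scene"))
a=cv2.convertScaleAbs(cv2.resize(cv2.imread("pics/top11.png")[110:250,180:380],None,fx=4,fy=4),alpha=1.6);cv2.imwrite("pics/t11.png",a)
E
```

```text
t: 20.18
eef_pos: [0.5678, -0.0876, 0.1496]
tool_rot: [0.107, 0.994, 0.0, 0.0]
contact_force: [0.5, -0.3, -0.7]
gripper_width: 0.0092
t 20.18 tcp stand mm [-32.5 -12.2 149.6] F stand [ 0.51 -0.16 -0.7 ] mz [-0.03 -0.15 -0.02] w 0.0092
tool y rel stand x 1.576117695253123 z [ 0.001  0.    -1.   ]
```

View pics/t11.png

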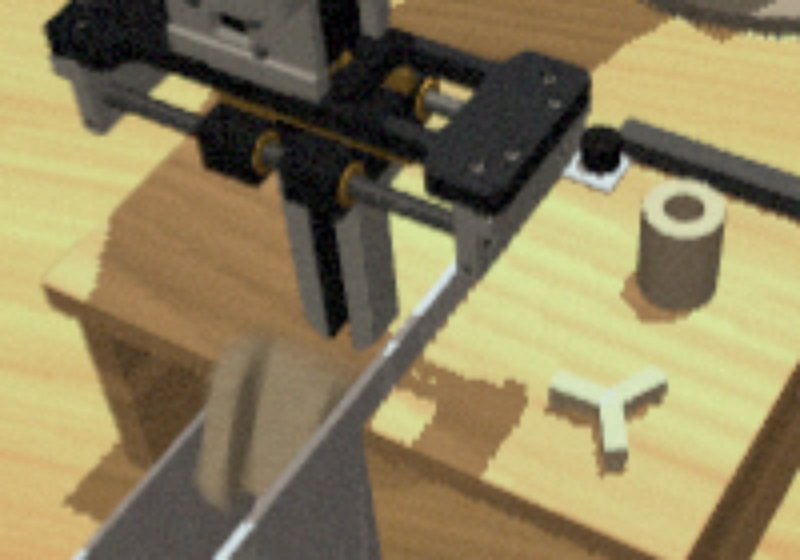

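It is tipping nose-down into the chute, straight. Hold the arm still and look again.

```bash
python3 -m handwheel '[0,0,0,0,0,0,0.1, 0,0,0,0,0,0,0.1, 0,0,0,0,0,0,0.1, 0,0,0,0,0,0,0.1, 0,0,0,0.5,0,0,0.1, 0,0,0,1,0,0,0.1]'
python3 - <<'E'
from h import *
rep()
cv2.imwrite("pics/top12.png",ctrl.snapshot("scene"))
a=cv2.convertScaleAbs(cv2.resize(cv2.imread("pics/top12.png")[110:370,150:410],None,fx=2.3,fy=2.3),alpha=1.6);cv2.imwrite("pics/t12.png",a)
E
```

```text
t: 20.98
eef_pos: [0.5572, -0.0854, 0.1494]
tool_rot: [0.107, 0.994, 0.0, -0.0]
contact_force: [-1.0, 1.0, -0.9]
gripper_width: 0.0089
t 20.98 tcp stand mm [-43.3 -12.4 149.4] F stand [-1.2   0.74 -0.87] mz [ 0.08 -0.11 -0.03] w 0.0089
tool y rel stand x 1.57603584774965 z [-0.  0. -1.]
```

View pics/t12.png

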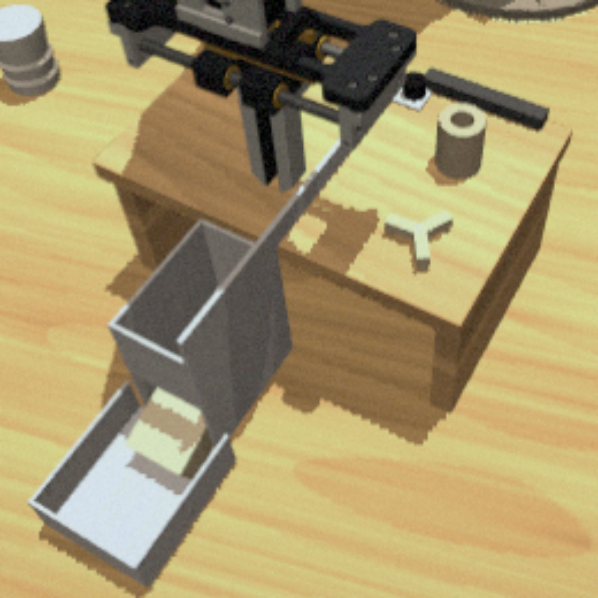

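The part is at the chute outlet, in the tray. Next I raise the tool clear and check that nothing is still moving.

```bash
python3 -m handwheel '[0,0,0,0.5,0,-1.5,0.1, 0,0,0,1,0,-4,0.1, 0,0,0,1,0,-7,0.1, 0,0,0,1,0,-9,0.1, 0,0,0,1,0,-10,0.1, 0,0,0,1,0,-10,0.1, 0,0,0,1,0,-10,0.1, 0,0,0,1,0,-10,0.1]'
python3 - <<'E'
from h import *
rep()
a=ctrl.snapshot("scene");cv2.imwrite("pics/sc13.png",a)
cv2.imwrite("pics/t13.png",cv2.convertScaleAbs(cv2.resize(a[80:370,150:410],None,fx=2,fy=2),alpha=1.6))
E
```

```text
t: 22.02
eef_pos: [0.5475, -0.0834, 0.2488]
tool_rot: [0.107, 0.994, 0.0, -0.001]
contact_force: [-0.0, 0.2, 0.5]
gripper_width: 0.0091
t 22.02 tcp stand mm [-53.1 -12.5 248.8] F stand [-0.08  0.18  0.5 ] mz [ 0.   -0.14 -0.01] w 0.0091
tool y rel stand x 1.5760335883250893 z [-0.001  0.    -1.   ]
```

View pics/t13.png

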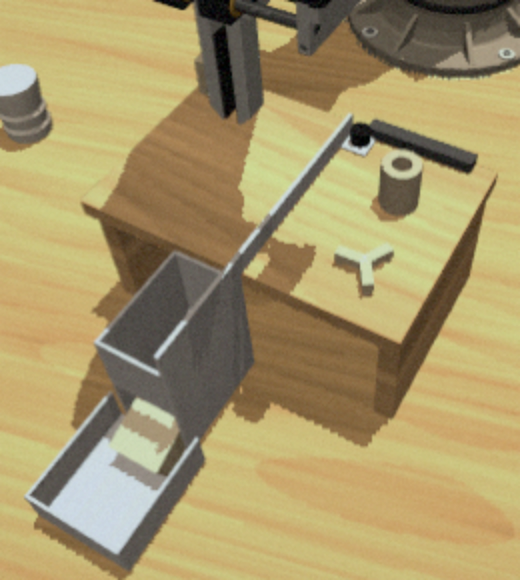

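Run:
```python
from h import *
a=ctrl.snapshot("top");cv2.imwrite("pics/t14.png",cv2.convertScaleAbs(cv2.resize(a[60:300,240:450],None,fx=2.4,fy=2.4),alpha=1.6))
```

```text
(no output)
```

View pics/t14.png

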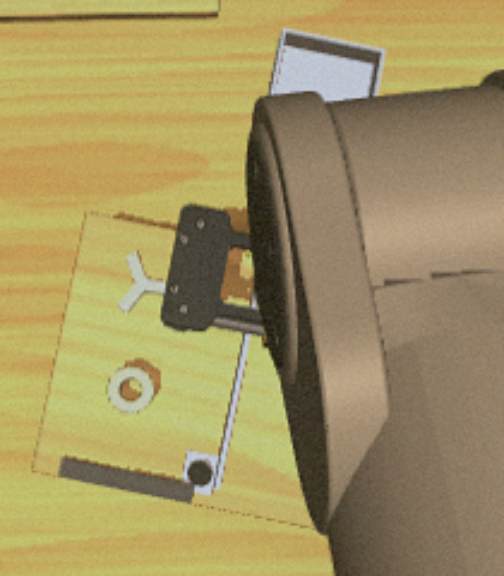

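```bash
python3 -m handwheel '[0,0,0,0,2,-3,0.1, 0,0,0,0,5,-6,0.1, 0,0,0,0,9,-9,0.1, 0,0,0,0,13,-12,0.1, 0,0,0,0,16,-12,0.1, 0,0,0,0,16,-12,0.1]'
python3 - <<'E'
from h import *
rep()
a=ctrl.snapshot("scene");cv2.imwrite("pics/sc15.png",a)
cv2.imwrite("pics/t15.png",cv2.convertScaleAbs(cv2.resize(a[60:370,130:430],None,fx=1.9,fy=1.9),alpha=1.6))
E
```

```text
t: 22.88
eef_pos: [0.582, 0.0755, 0.3693]
tool_rot: [0.106, 0.994, 0.001, -0.0]
contact_force: [-0.5, -0.7, -1.1]
gripper_width: 0.0098
t 22.88 tcp stand mm [-54.3 150.  369.3] F stand [-0.36 -0.77 -1.11] mz [-0.02 -0.13 -0.06] w 0.0098
tool y rel stand x 1.5796950022071057 z [-0.     0.001 -1.   ]
```

View pics/t15.png

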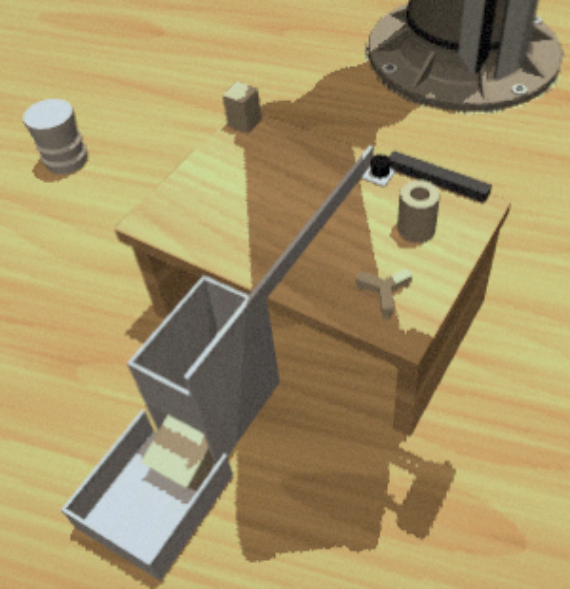

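All bystanders are in place, the prop rests at the chute outlet in the tray, and the robot is clear.

```bash
python3 -c "
from bench import ctrl
print(ctrl.close_job())"
```

```text
the job is handed in; nothing more can be done
None
```

The prop is off the ledge and resting in the tray at the chute outlet. It was pushed only, never lifted, and I handed the job in at about 23 s of the 64 s allowed.

- **Press against the guide:** I squared the prop with two spread fingers and slid it sideways until it met the guide, about 12 mm to -y of the nominal position. The side force there read 12 N at its highest (about 12.5 N in all). I then eased it to about 8 N and held it for 0.75 s. A fit to the pictures after I backed off showed it flush, about 0.006 rad off the ledge axis.
- **Push over the edge:** I pushed the rear end along the guide at 12 mm/s, slowing to 8 mm/s near the edge, with 1 to 3 N read. It stayed straight and tipped nose-first into the chute.
- **Last checks:** The prop looked the same in pictures about 1 to 2 s apart. The tube post, stilt and square post all stand where they were. The robot is well clear of everything.

No check failed. The forces above are readings taken at the end of each call, so I did not record the peaks between them. The two cameras differed by about 2 mm on the prop's position, within the calibration tolerance.

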